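# Draw a finger-joint glue-up tight with the clamping jig's latch

### The job

Two wooden blocks lie end to end in the clamping jig: slide the jig's jaw up gently until both blocks are snug against each other and the end stop. Then hook the draw latch's wire loop over the keeper on the jaw, drawn back under its lip, and press the lever down over centre until it snaps shut and lies flat, so that the latch holds the joint clamped; let go of everything. Feel your way with light forces, neither ramming the jaw nor straining loop or lever, and leave the glue things and the wedge where they are.

Things in the scene. Friction and masses are not known exactly. Their poses are not given: they have to be found in the camera images.
- jig: Fixed plywood board 185 x 410 x 15 mm, origin on the table below it; reaches x -100 to +85, y -205 to +205 mm. x points away from the robot, y (clamping direction) to the left, z up. Blocks lie in a channel along y, centred at x +45, 54 mm wide, between two wooden fences (tops at z 31 mm). The latch is in line at x -60 mm, in front of the channel.
- stop_mark (a point): On the board under the face of the end stop, a steel block 32 mm tall that closes the channel at its +y end. The stop sits on a screw: its face may be up to 5 mm either side (y) of this point; that is not measured.
- jaw (a joint): Travel of the sliding jaw along the jig's +y, 0 to 0.07 m; starts at 0 to 0.012 (back, to the right). It rubs with about 3 N (5 N with the blocks pushed along) and stays put. Blocks are snug at about 0.052, plus or minus the unmeasured setting of the end stop: feel for it. Before the loop is hooked, more than 25 N between the blocks is too much.
- jaw_back (a point): Middle of the jaw's back (-y) face, where to push it; 35 mm over the table. The jaw is a dark steel block in the channel, 52 mm (x) by 30 mm (y), its top 50 mm over the table. A low arm (top 27 mm over the table) reaches from it towards the robot and carries the keeper.
- block_15: Wooden finger-jointed block 48 x 160 x 26 mm, the long side along y, loose, next to the end stop. Origin: centre of its underside.
- block_18: Wooden finger-jointed block 45 x 122 x 26 mm, the long side along y, loose, next to the jaw. Origin: near the centre of its underside (its solid ends are 59 mm towards -y and 61 mm towards +y).
- keeper: Steel hook, 14 mm wide, on the jaw's arm. Origin: the loop bar's centre when hooked; axes as the jig's. A post (y +2.5 to +10.5 mm, top z +8) has on its -y side a lip (z +4.5 to +8, out to y -1) and below it a ledge (top z -2.75, out to y -12). The bar passes over, lands on the ledge at y -7, slides +y under the lip to the post. While handling the loop, over 15 N on the keeper is too much.
- loop: Wire loop of the latch. Origin: middle of its end bar, 5 mm thick, along x, with a 10 mm round knob at each end; 40 mm over the knobs' flat outer faces: grip there. Swings about a pin on the lever, 80 mm from the bar, 22 mm from the lever's pivot; starts 20 to 65 mm above keeper height and stays where left. Moving the bar moves the lever too (1 to 2 N). Sprung in length, 5 N/mm.
- lever_pivot (a point): On the axis (along x) about which the latch's lever turns, 55 mm over the table, as high as the hooked bar.
- lever (a joint): Lever angle, rad: 0 = shut, handle flat towards +y; 1.57 = upright; 2.2 = fully open, leaning to -y. Starts at 1.35 to 1.6, stays where left. Once the loop is hooked, push the handle from its -y side over to +y and down: the spring resists from 0.8 to 1.4 rad on, depending on the jaw (up to about 9 N at the handle); below about 0.2 it is past dead centre and pulls itself to its stop at 0.
- lever_handle: Lever's handle, steel plate 20 mm wide, 4 mm thick. Origin: middle of its free end on the outer face (up when shut, facing -y when upright): 75 mm from the pivot along the lever, 10 mm off it towards that face. Its y points from pivot to free end, z out of the outer face. More than 40 N of push is too much.
- wedge_0: Bystander: wooden wedge 30 x 100 x 20 mm, loose on the board's front left. Origin: centre of its underside.
- glue_pot: Bystander: tin glue pot 105 x 87 x 79 mm, loose. Origin: centre of its underside.
- glue_bottle: Bystander: white glue bottle 62 x 60 x 205 mm, loose. Origin: centre of its underside.
- glue_brush: Bystander: flat glue brush 40 x 199 x 14 mm, loose. Origin: on its underside.

How it is judged:
On the way, in this order (a step that is already met when the one before it is completed fails the run):
1. the jaw has been slid up, with the latch still open, until the blocks are pressed snugly together against the end stop (contact force between block_15 and block_18 above 1.8 N and value of joint lever above 1.3 rad), for 0.05 s.
2. the loop's bar lies in the keeper's hook, on the ledge under the lip (y of loop in the frame of keeper between -0.004 and 0.004 m and z of loop in the frame of keeper between -0.004 and 0.005 m), for 0.1 s.
At the end, for the whole second after the job is handed in: The lever is shut (within 0.1 rad of flat), the loop's bar is seated in the keeper's hook (within 4 mm, 5 mm upwards) and pulls on it with more than 8 N, and the two blocks lie flat (within 0.06 rad) and still in the channel, pressed together with more than 6 N (all of step 2 and value of joint lever below 0.1 rad and contact force between loop and keeper above 8 N and contact force between block_15 and block_18 above 6 N and angle between each of block_15, block_18's own z axis and vertical below 0.06 rad and linear speed of each of block_15, block_18 below 0.01 m/s); the robot touches nothing.
It fails at once if while the latch is open (lever above 1.3 rad) the blocks are pressed together with more than 25 N (value of joint lever above 1.3 rad and contact force between block_15 and block_18 above 25 N).
It fails at once if while the fingers hold or touch the loop, it is pressed or pulled on the keeper with more than 15 N (contact force between the fingers and loop above 0.5 N and contact force between loop and keeper above 15 N).
It fails at once if the lever's handle is pushed with more than 40 N (contact force between the fingers and lever_handle above 40 N).
It fails at once if the wedge, glue pot, glue bottle or brush is moved by more than 20 mm (distance of any of wedge_0, glue_pot, glue_bottle, glue_brush from where it was at the start of the episode above 0.02 m).
It also fails if it takes over 64 s, if anything falls off the work surface, if the arm or the gripper's body presses on something with over 40 N, if the wrist force passes 120 N, or if a joint passes its speed limit or range.

### The arm

A 6-joint arm with a two-finger parallel gripper is mounted at the origin on a cart in front of the work surface, level with it; the furniture and walls round the work are solid. World frame = base frame: x ahead of the robot, y to its left, z up, the work surface at z = 0. Lengths are in m, angles in rad, forces in N, time in s.
With the tool pointing down it reaches from about 0.35 to 0.95 m from the base axis. Payload 17.4 kg.
Tool frame: the origin (TCP) lies between the finger pads; the fingertips stand env.nose_length ahead of it and the grasp point (between the pads) is the TCP (env.nose_length is the distance from the TCP to the fingertips, in m); z points along the fingers, y is the direction in which the jaws open and shut (so a half turn about z gives the same grasp; the last joint's range is limited). The gripper opens to 93 mm and grips with 3 to 60 N. Pads are 15 mm wide; open, the fingers measure 128 mm over their backs; the gripper's body (75 mm by 188 mm) begins 65 mm behind the grasp point.
Start: joints at [1.222, 0.116, 1.442, -0, 1.584, -0.038], TCP at [0.206, 0.643, 0.238] pointing down, gripper open.
Joint ranges: [-2.83, 2.83], [-0.83, 2.19], [0.07, 2.5], [-1.14, 4.28], [0.01, 3], [-2.97, 2.97]. Speed limits (rad/s): [1.89, 1.89, 2.22, 3.14, 3.14, 3.14].

### API

Orientations are given as a unit quaternion [w, x, y, z].
In Python, from bench import env gives the robot as it stands.
- The arm moves only by the tool drive_tool, never from a script. Its argument "increments" is text: rows parted by semicolons, each of 7 numbers parted by spaces: the shift along the tool's x, y, z in m, then the turn, a rotation vector about the tool's x, y, z in rad, then the opening, from 0 (shut) to 1 (fully open). In form: tx ty tz wx wy wz grip; .... A call has exactly 5 rows; each row shifts and turns the commanded pose from where the row before left it, along the tool's axes as they then stand; what a row does not reach is not made up. A row lasts 1/12 s, in which the tool goes at most 41.7 mm and 7.16 degrees, less where a joint would pass 70% of its speed; a pose out of reach is approached as far as the arm can. A call with a gripper value outside its range is refused whole. The fingers move at their own pace and stop on an object; "grip_force" is the grip in N (left out, the last holds). Time passes only in rows, so rows that do not move let the fingers close, or fill a call up. It gives the time, the measured TCP pose, the force and the opening at its end, in the units of the state.
- env.sense(): the state, without advancing time (a new reading comes with each control period).
- env.get_image(name): name is "side" or "top"; returns (picture, depth): 400x640x3 uint8, red, green, blue; 400x640 float32, m along the optical axis (not along the pixel's ray), 0 where there is no reading.
- env.camera_model(name): a dict with "camera_matrix" (3x3 intrinsics, pixels), "k1" (the pictures are not rectified: a ray, as slopes to the right and down, at radius r is drawn at 1 + k1 r^2 times it, then the intrinsics apply), "T" (4x4, takes a point from camera to world coordinates). Camera axes: x right, y up, looking along -z (the intrinsics and any distortion apply to the point x, -y, -z); pixel columns grow to the right and rows downward; lengths in m; the calibration is good to about 2 mm. A picture is of the moment at which its call begins. camera_model takes no time and is no camera call.
- env.close_job(): hands the job in, once; it reports no verdict.
The state is a dict: "clock": time; "q": joint angles; "joint_velocities": joint speeds; "joint_efforts": joint torques, N m; "tool_pos": TCP position; "tcp_rot": TCP orientation; "force": force on the tool from outside, world axes, zero at the start; "ft_torque": the same for the moment, N m; "opening": finger opening in m.
Only numpy, scipy, OpenCV 4.12 (cv2) and the standard library are available. Lean on these libraries where they do the work, as an engineer would, in place of code of your own. Each camera call takes 0.05 s, during which the arm holds its last target.

## Working session

There is one attempt and no reset: what is moved stays moved. The work goes in short steps, Python scripts to look and compute and a tool call to move; the robot and the scene stay as the last step left them, time stands still between calls to the robot, and variables do not carry over. Pictures are saved under pics/ and viewed, and the job is handed in when it is done.

Besides the shell and the picture viewer there is one more tool, called after "Call:" in YAML: its name, and indented under it one key for each argument. drive_tool: Moves the arm, as the interface text tells. Its arguments: {"type":"object","properties":{"increments":{"type":"string"},"grip_force":{"type":"number"}},"required":["increments"]}

```bash
ls; mkdir -p pics; python3 - <<'E'
from bench import env
import cv2,numpy as np
print(env.sense(), env.nose_length)
for n in("side","top"):
    p,d=env.get_image(n); cv2.imwrite(f"pics/{n}0.png",p[:,:,::-1]); np.save(f"{n}0.npy",d); m=env.camera_model(n); print(m)
E
```

```text
pics
{'clock': 0.0, 'q': array([ 1.22221893e+00,  1.16452831e-01,  1.44225381e+00,  3.93885122e-06,
        1.58397778e+00, -3.78255405e-02]), 'joint_velocities': array([-8.17859806e-04,  5.68907212e-04, -7.57105744e-05, -4.52022590e-04,
       -1.28043110e-03,  1.11025362e-04]), 'joint_efforts': array([ 3.80268611e-03, -7.21240783e+01, -6.22608018e+01,  7.81305064e-02,
        2.35387799e-02, -1.22520164e-04]), 'tool_pos': array([0.20636148, 0.64249682, 0.23693463]), 'tcp_rot': array([-1.06743927e-04,  1.54751463e-01,  9.87953282e-01, -5.35352554e-04]), 'force': array([-0.22714936, -0.71934036, -0.00383709]), 'ft_torque': array([ 0.00440887, -0.05299223,  0.01907338]), 'opening': 0.09339891006014245} 0.019
{'camera_matrix': array([[460.05647268,   0.        , 319.79589518],
       [  0.        , 460.05647268, 197.51881951],
       [  0.        ,   0.        ,   1.        ]]), 'k1': -0.04625982861290245, 'T': array([[ 0.97460272,  0.1403049 , -0.17453959,  0.24505472],
       [-0.22383812,  0.58672232, -0.77823738, -0.98376898],
       [-0.00678425,  0.79754088,  0.60322676,  0.91321185],
       [ 0.        ,  0.        ,  0.        ,  1.        ]])}
{'camera_matrix': array([[409.37568288,   0.        , 315.63315165],
       [  0.        , 409.37568288, 202.86368149],
       [  0.        ,   0.        ,   1.        ]]), 'k1': -0.051932864827777134, 'T': array([[ 0.00818176,  0.99850896, -0.05397137,  0.41367736],
       [-0.99968827,  0.00689436, -0.02399666,  0.06735389],
       [-0.02358878,  0.05415088,  0.9982541 ,  1.32276904],
       [ 0.        ,  0.        ,  0.        ,  1.        ]])}
```

View pics/side0.png

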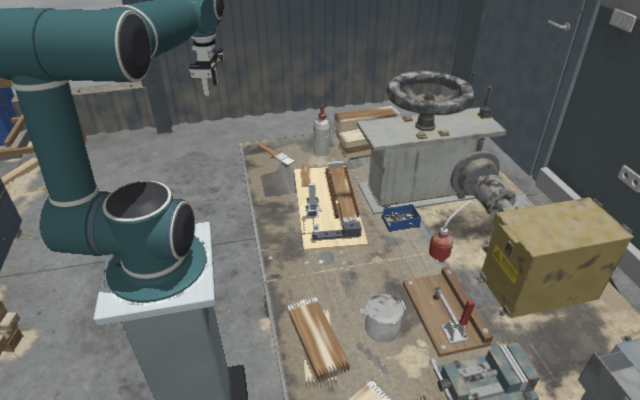

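View pics/top0.png

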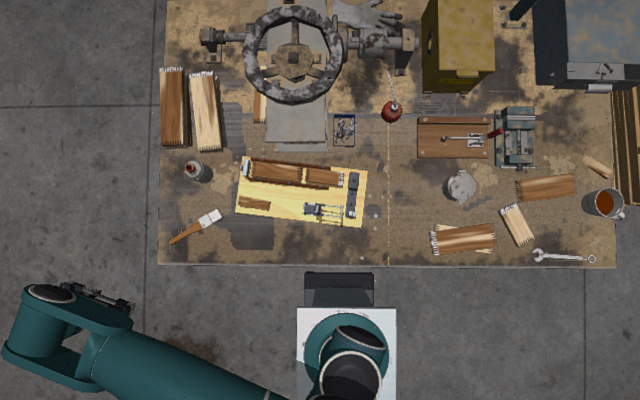

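```bash
cat > h.py <<'E'
import numpy as np,cv2
from bench import env
def crop(src,dst,x0,y0,x1,y1,s):
    p=cv2.imread(src)[y0:y1,x0:x1]
    p=cv2.resize(p,None,fx=s,fy=s,interpolation=cv2.INTER_CUBIC)
    for x in range((x0+9)//10*10,x1,10):
        cv2.line(p,((x-x0)*s,0),((x-x0)*s,6 if x%50 else 14),(0,0,255),1)
        if x%20==0: cv2.putText(p,str(x),((x-x0)*s,22),0,.4,(0,0,255),1)
    for y in range((y0+9)//10*10,y1,10):
        cv2.line(p,(0,(y-y0)*s),(6,(y-y0)*s),(0,0,255),1)
        if y%20==0: cv2.putText(p,str(y),(8,(y-y0)*s+4),0,.4,(0,0,255),1)
    cv2.imwrite(dst,p)
def ray(n,u,v):
    m=env.camera_model(n);K=m['camera_matrix'];k=m['k1']
    a=np.array([(u-K[0,2])/K[0,0],(v-K[1,2])/K[1,1]]);
    s=cv2.undistortPoints(np.array([[[u,v]]],float),K,np.array([k,0,0,0.]))[0,0]
    T=m['T']; d=T[:3,:3]@np.array([s[0],-s[1],-1.]); return T[:3,3],d
def atz(n,u,v,z):
    o,d=ray(n,u,v); return o+d*(z-o[2])/d[2]
def atd(n,u,v,dep):
    o,d=ray(n,u,v); return o+d*dep
def proj(n,P):
    m=env.camera_model(n);K=m['camera_matrix'];T=m['T']
    c=T[:3,:3].T@(np.asarray(P)-T[:3,3]); s=np.array([c[0],-c[1]])/-c[2]
    s=s*(1+m['k1']*(s@s)); return K[0,0]*s[0]+K[0,2],K[1,1]*s[1]+K[1,2]
E
python3 - <<'E'
from h import *
crop("pics/top0.png","pics/top0c.png",230,145,380,235,5)
crop("pics/side0.png","pics/side0c.png",290,155,370,255,6)
E
```

```text
(no output)
```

View pics/top0c.png

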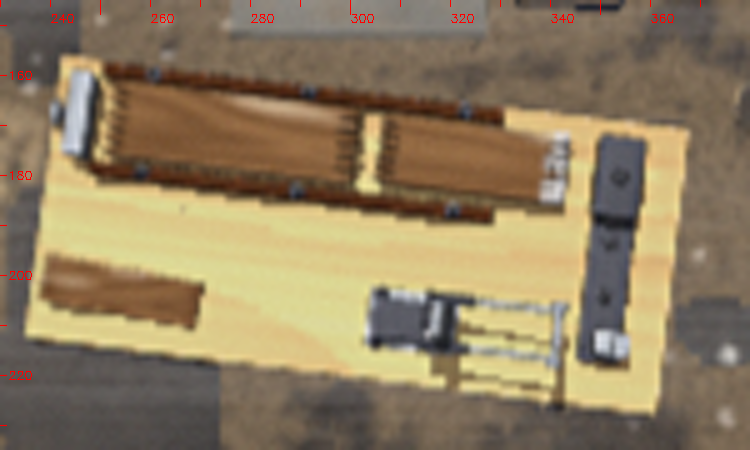

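View pics/side0c.png

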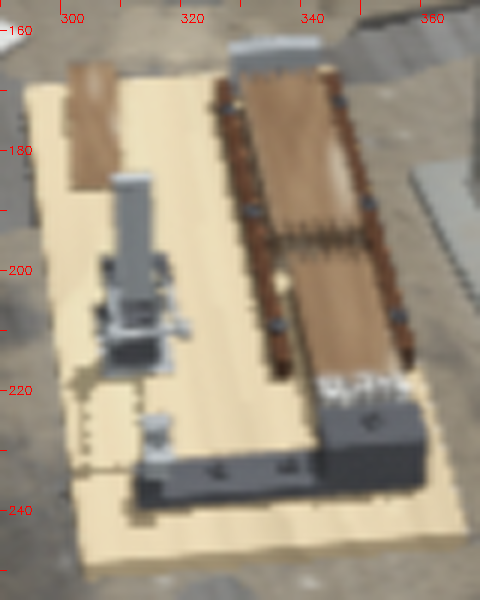

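```bash
cat >> h.py <<'E'
E
python3 - <<'E'
from h import *
from scipy.optimize import least_squares
L=[(85,205),(85,-205),(-100,-205),(-100,205)]
px=dict(top=[(242,156),(367.6,170.6),(361.3,227.5),(235,212.6)])
W=[atz("top",u,v,.015) for u,v in px['top']]
for w in W: print(w.round(4))
L=np.array(L)/1000
def f(p):
    c,s=np.cos(p[2]),np.sin(p[2]); R=np.array([[c,-s],[s,c]])
    return ((L@R.T+p[:2])-np.array(W)[:,:2]).ravel()
r=least_squares(f,[.45,.05,0]); print(r.x,(r.fun*1000).round(1))
for l,uv in [((-100,205),(293,168.5)),((-100,-205),(304,249)),((85,-205),(368,243.5))]:
    w=atz("side",*uv,.015); c,s=np.cos(r.x[2]),np.sin(r.x[2]); d=w[:2]-r.x[:2]
    print(l,w.round(4),[1000*(c*d[0]+s*d[1]),1000*(-s*d[0]+c*d[1])])
    
E
```

```text
[0.6349 0.3388 0.015 ]
[ 0.5892 -0.0671  0.015 ]
[ 0.4068 -0.0473  0.015 ]
[0.4512 0.358  0.015 ]
[ 0.52798137  0.14478642 -0.10986225] [ 0.1  0.4  0.8 -1.2 -0.7 -0.7 -0.2  1.5]
(-100, 205) [0.4509 0.3628 0.015 ] [np.float64(-100.53898357479382), np.float64(208.24383789257035)]
(-100, -205) [ 0.4077 -0.0493  0.015 ] [np.float64(-98.29216063864372), np.float64(-206.12048555891533)]
(85, -205) [ 0.5902 -0.0694  0.015 ] [np.float64(85.31140950513367), np.float64(-206.0268335115475)]
```

```bash
cat >> h.py <<'E'
J=np.array([0.528,0.1445,-0.11])
def j2w(p):
    c,s=np.cos(J[2]),np.sin(J[2]); p=np.asarray(p,float)
    return np.array([J[0]+c*p[0]-s*p[1],J[1]+s*p[0]+c*p[1],p[2]])
def w2j(w):
    c,s=np.cos(J[2]),np.sin(J[2]); d=np.asarray(w)[:2]-J[:2]
    return np.array([c*d[0]+s*d[1],-s*d[0]+c*d[1],w[2]])
def tri(uv1,uv2):
    o1,d1=ray("top",*uv1);o2,d2=ray("side",*uv2)
    A=np.stack([d1,-d2],1); t=np.linalg.lstsq(A,o2-o1,rcond=None)[0]
    a=o1+d1*t[0];b=o2+d2*t[1]; return (a+b)/2,np.linalg.norm(a-b)
E
python3 - <<'E'
from h import *
def P(n,u,v,z): print(n,u,v,(w2j(atz(n,u,v,z))*1000).round(1))
print("jaw top")
for u,v in[(349.5,172.5),(359,173),(357.5,190),(348,189)]: P("top",u,v,.05)
for u,v in[(343.5,223.5),(360.5,222),(360.5,228.5)]: P("side",u,v,.05)
print("keeper"); P("top",352,213.5,.063);P("side",314.5,225,.063)
print("bar")
for a,b in[((340.5,206.5),(320,209.5)),((339.8,217.5),(306,209))]:
    w,e=tri(a,b);print((w2j(w)*1000).round(1),e)
print("lever tip")
P("top",317,209,.130)
P("side",312.5,184.5,.130)
c,d=np.load("side0.npy"),np.load("top0.npy")
for u,v in[(312,190),(312,188),(316,209),(320,209),(307,209),(314,225)]:
    print("side",u,v,(w2j(atd("side",u,v,c[v,u]))*1000).round(1))
for u,v in[(317,208),(316,212),(340,212),(340,207),(340,217),(352,214),(308,209),(353,180),(350,200),(308,208)]:
    print("top",u,v,(w2j(atd("top",u,v,d[v,u]))*1000).round(1))
for y,z in[(0,63)]:pass
crop("pics/side0.png","pics/side0d.png",298,178,334,238,10)
crop("pics/top0.png","pics/top0d.png",300,195,360,235,12)
E
```

```text
jaw top
top 349.5 172.5 [  66.5 -145.1   50. ]
top 359 173 [  68.4 -174.7   50. ]
top 357.5 190 [  14.9 -176.1   50. ]
top 348 189 [  14.6 -146.3   50. ]
side 343.5 223.5 [  22.3 -150.5   50. ]
side 360.5 222 [  72.3 -150.    50. ]
side 360.5 228.5 [  67.  -178.3   50. ]
keeper
top 352 213.5 [ -60.3 -166.5   63. ]
side 314.5 225 [ -63.1 -161.9   63. ]
bar
[ -43.8 -128.2   90.6] 0.0010525489514459417
[ -80.6 -129.5   97.4] 0.005898320762306216
lever tip
top 317 209 [-61.5 -59.7 130. ]
side 312.5 184.5 [-57.  -57.8 130. ]
side 312 190 [-58.8 -57.5 110. ]
side 312 188 [-58.8 -59.7 118.9]
side 316 209 [ -54.5 -125.5   91.4]
side 320 209 [ -43.8 -132.7   96.1]
side 307 209 [-73.4 -32.4  19.8]
side 314 225 [ -64.6 -162.4   63.6]
top 317 208 [-58.9 -59.5 135.7]
top 316 212 [-69.  -56.5  77.3]
top 340 212 [ -61.  -128.5   90.6]
top 340 207 [ -42.1 -129.3    8.1]
top 340 217 [ -76.1 -130.    98.1]
top 352 214 [ -61.3 -167.5   49.8]
top 308 209 [-61.4 -29.2  35.1]
top 353 180 [  43.7 -158.3   55.5]
top 350 200 [ -17.  -157.8   23.2]
top 308 208 [-58.4 -29.   38. ]
```

View pics/side0d.png

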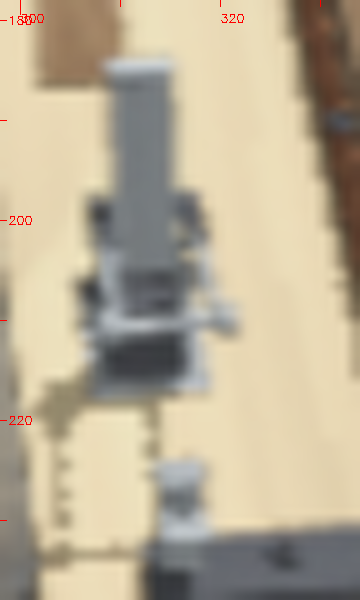

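View pics/top0d.png

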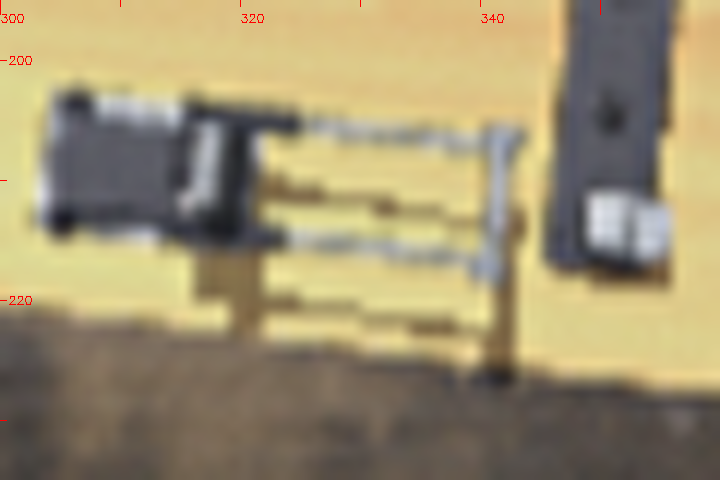

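```bash
cat >> h.py <<'E'
from scipy.spatial.transform import Rotation as Rn
YAW=np.pi/2+J[2]
# target tool: x=jig +y, y=jig +x, z down
RT=Rn.from_matrix(np.array([[-np.sin(J[2]),np.cos(J[2]),0],[np.cos(J[2]),np.sin(J[2]),0],[0,0,-1]]).T)
def pose():
    s=env.sense(); q=s['tcp_rot']; return s['tool_pos'],Rn.from_quat([q[1],q[2],q[3],q[0]]),s
def plan(pj,n,R1=RT):
    p,R,_=pose(); t=j2w(pj); w=(R.inv()*R1).as_rotvec(); k=Rn.from_rotvec(w/n); d=(t-p)/n
    for i in range(n):
        print(i,R.inv().apply(d).round(4),(w/n).round(4)); R=R*k
def st():
    p,R,s=pose(); j=w2j(p); print("t %.2f jig mm"%s['clock'],(j*1000).round(1),"F jig",(Rn.from_euler('z',-J[2]).apply(s['force'])).round(2),"open",round(s['opening'],4),"err",(R.inv()*RT).as_rotvec().round(4))
E
python3 - <<'E'
from h import *
st(); print(j2w([50,-200,150])); plan(np.array([50,-215,200])/1000,20)
E
```

```text
t 0.10 jig mm [-374.4  459.7  237. ] F jig [-0.29  0.02 -0.12] open 0.0933 err [-9.00e-04  7.00e-04  1.37e+00]
[  28.27014473 -204.13563463  150.        ]
0 [-0.0275 -0.0288  0.0019] [-0.      0.      0.0685]
1 [-0.0294 -0.0269  0.0019] [-0.      0.      0.0685]
2 [-0.0312 -0.0248  0.0019] [-0.      0.      0.0685]
3 [-0.0328 -0.0226  0.0019] [-0.      0.      0.0685]
4 [-0.0343 -0.0203  0.0019] [-0.      0.      0.0685]
5 [-0.0356 -0.0179  0.0019] [-0.      0.      0.0685]
6 [-0.0367 -0.0154  0.0019] [-0.      0.      0.0685]
7 [-0.0377 -0.0129  0.0019] [-0.      0.      0.0685]
8 [-0.0385 -0.0103  0.0019] [-0.      0.      0.0685]
9 [-0.0391 -0.0076  0.0019] [-0.      0.      0.0685]
10 [-0.0395 -0.0049  0.0019] [-0.      0.      0.0685]
11 [-0.0398 -0.0022  0.0019] [-0.      0.      0.0685]
12 [-0.0398  0.0005  0.0019] [-0.      0.      0.0685]
13 [-0.0397  0.0033  0.0019] [-0.      0.      0.0685]
14 [-0.0394  0.006   0.0019] [-0.      0.      0.0685]
15 [-0.0389  0.0087  0.0019] [-0.      0.      0.0685]
16 [-0.0382  0.0113  0.0019] [-0.      0.      0.0685]
17 [-0.0374  0.0139  0.0019] [-0.      0.      0.0685]
18 [-0.0363  0.0164  0.0019] [-0.      0.      0.0685]
19 [-0.0351  0.0189  0.0018] [-0.      0.      0.0685]
```

Call:
drive_tool:
  increments: "-0.0275 -0.0288 0.0019 0 0 0.0685 0; -0.0294 -0.0269 0.0019 0 0 0.0685 0; -0.0312 -0.0248 0.0019 0 0 0.0685 0; -0.0328 -0.0226 0.0019 0 0 0.0685 0; -0.0343 -0.0203 0.0019 0 0 0.0685 0"
  grip_force: 10

```text
clock: 0.52
tool_pos: [0.2936, 0.4616, 0.2276]
tcp_rot: [-0.0, 0.322, 0.947, -0.0]
force: [1.5, -0.6, 0.6]
opening: 0.064
```

Call:
drive_tool:
  increments: "-0.0356 -0.0179 0.0019 0 0 0.0685 0; -0.0367 -0.0154 0.0019 0 0 0.0685 0; -0.0377 -0.0129 0.0019 0 0 0.0685 0; -0.0385 -0.0103 0.0019 0 0 0.0685 0; -0.0391 -0.0076 0.0019 0 0 0.0685 0"

```text
clock: 0.93
tool_pos: [0.3804, 0.2823, 0.2184]
tcp_rot: [0.0, 0.479, 0.878, 0.0]
force: [0.6, 0.2, -0.3]
opening: 0.0311
```

Call:
drive_tool:
  increments: "-0.0395 -0.0049 0.0019 0 0 0.0685 0; -0.0398 -0.0022 0.0019 0 0 0.0685 0; -0.0398 0.0005 0.0019 0 0 0.0685 0; -0.0397 0.0033 0.0019 0 0 0.0685 0; -0.0394 0.006 0.0019 0 0 0.0685 0"

```text
clock: 1.35
tool_pos: [0.4673, 0.103, 0.209]
tcp_rot: [0.0, 0.622, 0.783, 0.0]
force: [0.4, 1.2, -0.5]
opening: 0.0012
```

Call:
drive_tool:
  increments: "-0.0389 0.0087 0.0019 0 0 0.0685 0; -0.0382 0.0113 0.0019 0 0 0.0685 0; -0.0374 0.0139 0.0019 0 0 0.0685 0; -0.0363 0.0164 0.0019 0 0 0.0685 0; -0.0351 0.0189 0.0018 0 0 0.0685 0"

```text
clock: 1.77
tool_pos: [0.5544, -0.0765, 0.1994]
tcp_rot: [-0.0, 0.746, 0.666, -0.0]
force: [0.7, 0.6, -0.6]
opening: 0.0004
```

```bash
python3 - <<'E'
from h import *
st(); plan(np.array([52,-200,51])/1000,5)
E
```

```text
t 1.77 jig mm [  50.5 -216.7  199.4] F jig [ 0.65  0.7  -0.64] open 0.0004 err [-0.0001 -0.     -0.0037]
0 [0.0033 0.0003 0.0297] [-0.     -0.     -0.0007]
1 [0.0033 0.0003 0.0297] [-0.     -0.     -0.0007]
2 [0.0033 0.0003 0.0297] [-0.     -0.     -0.0007]
3 [0.0033 0.0003 0.0297] [-0.     -0.     -0.0007]
4 [0.0033 0.0003 0.0297] [-0.     -0.     -0.0007]
```

Call:
drive_tool:
  increments: "0.003 0.0003 0.03 0 0 0 0; 0.003 0.0003 0.03 0 0 0 0; 0.003 0.0003 0.03 0 0 0 0; 0.003 0.0003 0.03 0 0 0 0; 0.003 0.0003 0.028 0 0 0 0"

```text
clock: 2.18
tool_pos: [0.5567, -0.0595, 0.0498]
tcp_rot: [-0.0, 0.745, 0.667, -0.0]
force: [0.4, -0.4, -0.2]
opening: 0.0004
```

Call:
drive_tool:
  increments: "0.002 0 0 0 0 0 0; 0.002 0 0 0 0 0 0; 0.002 0 0 0 0 0 0; 0.002 0 0 0 0 0 0; 0 0 0 0 0 0 0"

```text
clock: 2.6
tool_pos: [0.559, -0.0515, 0.0537]
tcp_rot: [0.001, 0.745, 0.667, 0.001]
force: [-0.6, 0.1, -0.2]
opening: 0.0006
```

```bash
python3 - <<'E'
from h import *
st()
E
```

```text
t 2.60 jig mm [  52.3 -191.4   53.7] F jig [-0.65  0.06 -0.18] open 0.0006 err [0.0026 0.     0.0002]
```

Call:
drive_tool:
  increments: "0.002 0 0 0 0 0 0; 0.002 0 0 0 0 0 0; 0.002 0 0 0 0 0 0; 0.002 0 0 0 0 0 0; 0.002 0 0 0 0 0 0"

```text
clock: 3.02
tool_pos: [0.5593, -0.0417, 0.0519]
tcp_rot: [0.0, 0.745, 0.667, -0.0]
force: [-1.1, -2.7, 2.4]
opening: 0.0006
```

Call:
drive_tool:
  increments: "0.002 0 0 0 0 0 0; 0.002 0 0 0 0 0 0; 0.002 0 0 0 0 0 0; 0.002 0 0 0 0 0 0; 0.002 0 0 0 0 0 0"

```text
clock: 3.43
tool_pos: [0.5604, -0.0317, 0.0518]
tcp_rot: [0.0, 0.745, 0.667, 0.0]
force: [0.1, -3.6, 1.9]
opening: 0.0003
```

Call:
drive_tool:
  increments: "0.003 0 0 0 0 0 0; 0.003 0 0 0 0 0 0; 0.003 0 0 0 0 0 0; 0.002 0 0 0 0 0 0; 0.002 0 0 0 0 0 0"

```text
clock: 3.85
tool_pos: [0.5619, -0.0186, 0.0518]
tcp_rot: [0.0, 0.745, 0.667, 0.0]
force: [1.7, -3.9, 2.4]
opening: 0.0006
```

```bash
python3 - <<'E'
from h import *
st()
p,d=env.get_image("top");cv2.imwrite("pics/top1.png",p[:,:,::-1])
crop("pics/top1.png","pics/top1c.png",230,145,380,235,5)
E
```

```text
t 3.85 jig mm [  51.6 -158.4   51.8] F jig [ 2.11 -3.7   2.42] open 0.0006 err [0.0003 0.0001 0.0001]
```

View pics/top1c.png

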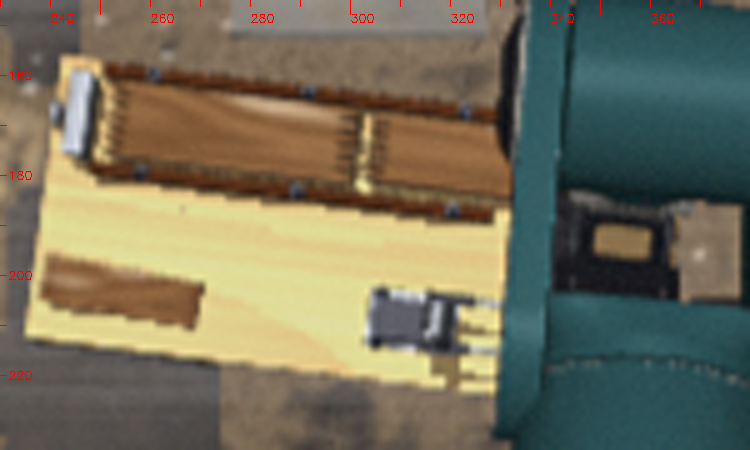

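Call:
drive_tool:
  increments: "0.002 0 0 0 0 0 0; 0.002 0 0 0 0 0 0; 0.002 0 0 0 0 0 0; 0.0015 0 0 0 0 0 0; 0.0015 0 0 0 0 0 0"

```text
clock: 4.32
tool_pos: [0.5628, -0.0098, 0.0517]
tcp_rot: [0.0, 0.745, 0.667, -0.0]
force: [2.1, -5.0, 2.2]
opening: 0.0002
```

Call:
drive_tool:
  increments: "0.001 0 0 0 0 0 0; 0.001 0 0 0 0 0 0; 0.001 0 0 0 0 0 0; 0.001 0 0 0 0 0 0; 0.001 0 0 0 0 0 0"

```text
clock: 4.73
tool_pos: [0.5633, -0.0049, 0.0518]
tcp_rot: [0.0, 0.745, 0.667, 0.0]
force: [2.9, -4.7, 0.9]
opening: 0.0004
```

```bash
python3 - <<'E'
from h import *
st()
p,d=env.get_image("top");cv2.imwrite("pics/top2.png",p[:,:,::-1])
crop("pics/top2.png","pics/top2c.png",230,145,380,235,5)
E
```

```text
t 4.73 jig mm [  51.5 -144.6   51.8] F jig [ 3.36 -4.4   0.88] open 0.0004 err [ 0.0002  0.0001 -0.0001]
```

View pics/top2c.png

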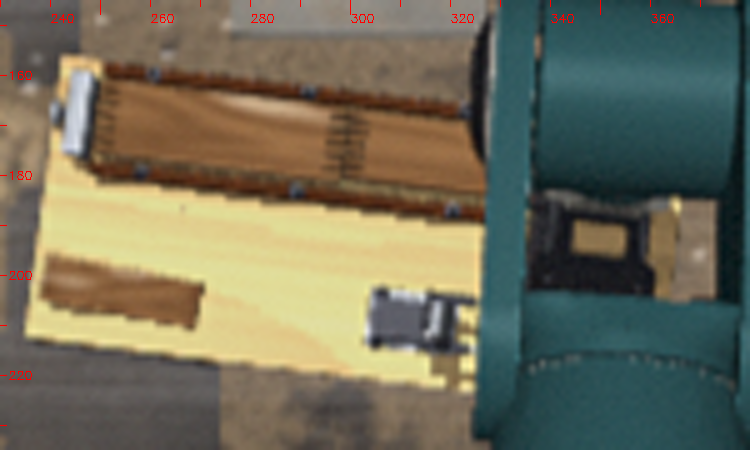

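Call:
drive_tool:
  increments: "0.0006 0 0 0 0 0 0; 0.0006 0 0 0 0 0 0; 0.0006 0 0 0 0 0 0; 0.0006 0 0 0 0 0 0; 0.0006 0 0 0 0 0 0"

```text
clock: 5.2
tool_pos: [0.5636, -0.002, 0.0517]
tcp_rot: [0.0, 0.745, 0.667, -0.0]
force: [2.3, -4.8, 1.2]
opening: 0.0005
```

Call:
drive_tool:
  increments: "0.0006 0 0 0 0 0 0; 0.0006 0 0 0 0 0 0; 0.0006 0 0 0 0 0 0; 0.0006 0 0 0 0 0 0; 0.0006 0 0 0 0 0 0"

```text
clock: 5.62
tool_pos: [0.5639, -0.0, 0.0518]
tcp_rot: [0.001, 0.745, 0.667, -0.001]
force: [0.6, -18.7, 2.1]
opening: 0.0005
```

Call:
drive_tool:
  increments: "0 0 0 0 0 0 0; 0 0 0 0 0 0 0; -0.001 0 0 0 0 0 0; -0.003 0 0 0 0 0 0; -0.006 0 0 0 0 0 0"

```text
clock: 6.03
tool_pos: [0.5625, -0.0085, 0.0514]
tcp_rot: [-0.001, 0.745, 0.667, -0.0]
force: [0.5, 0.3, -0.2]
opening: 0.0004
```

Call:
drive_tool:
  increments: "-0.015 0 0 0 0 0 0; -0.025 0 0 0 0 0 0; -0.03 0 -0.01 0 0 0 0; -0.03 0 -0.03 0 0 0 0; -0.03 0 -0.04 0 0 0 0"

```text
clock: 6.45
tool_pos: [0.5475, -0.1339, 0.1235]
tcp_rot: [-0.002, 0.745, 0.667, -0.001]
force: [1.7, 0.7, 0.1]
opening: 0.0005
```

Call:
drive_tool:
  increments: "-0.03 0 -0.04 0 0 0 0.65; -0.04 0 -0.02 0 0 0 0.65; -0.04 0 0 0 0 0 0.65; -0.04 0 0 0 0 0 0.65; 0 0 0 0 0 0 0.65"

```text
clock: 6.87
tool_pos: [0.5322, -0.2793, 0.1765]
tcp_rot: [0.0, 0.746, 0.666, -0.0]
force: [0.3, 0.4, -0.6]
opening: 0.0294
```

```bash
python3 - <<'E'
from h import *
st()
for n in("top","side"):
    p,d=env.get_image(n);cv2.imwrite(f"pics/{n}3.png",p[:,:,::-1]);np.save(n+"3.npy",d)
crop("pics/top3.png","pics/top3c.png",230,145,380,235,5)
crop("pics/side3.png","pics/side3c.png",290,155,370,255,6)
E
```

```text
t 6.87 jig mm [  50.7 -420.8  176.5] F jig [ 0.3   0.43 -0.6 ] open 0.0294 err [-0.0002  0.0009 -0.0035]
```

View pics/top3c.png

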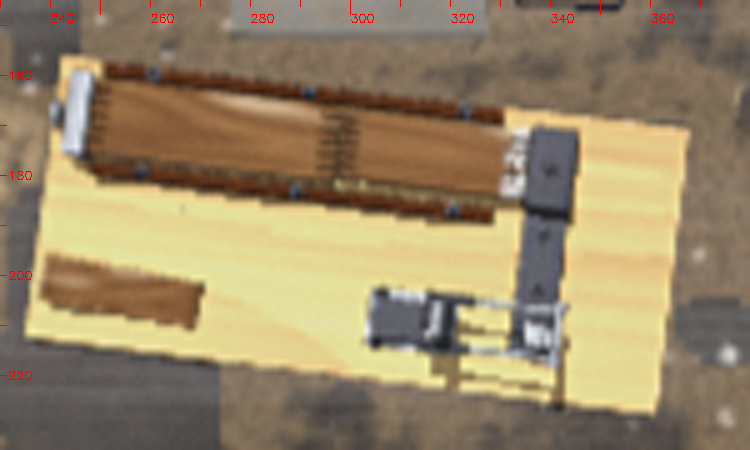

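View pics/side3c.png

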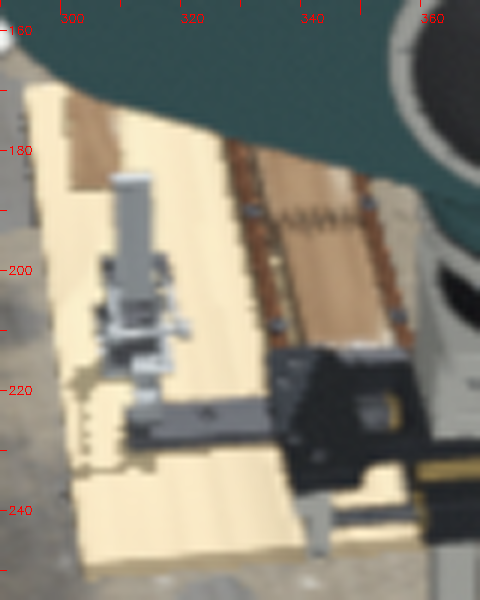

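```bash
python3 - <<'E'
from h import *
crop("pics/top3.png","pics/top3d.png",312,165,352,225,10)
crop("pics/side3.png","pics/side3d.png",298,195,334,235,14)
E
```

```text
(no output)
```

View pics/top3d.png

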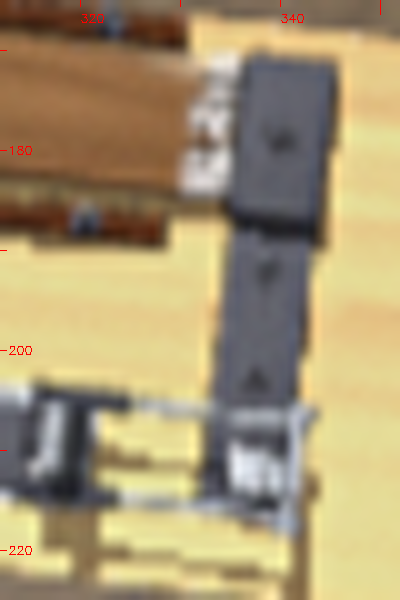

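View pics/side3d.png

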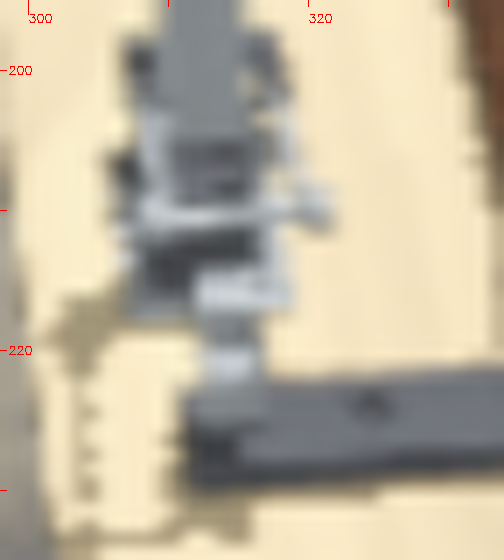

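```bash
python3 - <<'E'
from h import *
for u,v in[(335,170.5),(343.7,171.5),(342,187)]: print("jaw",(w2j(atz("top",u,v,.05))*1000).round(1))
pr=lambda n,a:np.round(proj(n,j2w(np.array(a)/1000)),1)
for ky in(-122,-118,-114):
    print(ky,"top post edge",pr("top",(-60,ky+10.5,63)),"ledge",pr("top",(-60,ky-12,52)),"side posttop +y",pr("side",(-60,ky+10.5,63)),"lip -y",pr("side",(-60,ky-1,63)),"ledge -y",pr("side",(-60,ky-12,52.25)),pr("side",(-60,ky-1,52.25)))
for by,bz in((-128,90),(-128,95),(-128,100),(-132,95)):
    print(by,bz,"top",pr("top",(-40,by,bz)),pr("top",(-80,by,bz)),"side",pr("side",(-40,by,bz)),pr("side",(-80,by,bz)))
# lever tip candidates
for th in (1.4,1.5,1.6):
  for py in(-54,-50,-46):
    c,s=np.cos(th),np.sin(th)
    print(th,py,"tip top",pr("top",(-60,py+75*c-10*s,55+75*s+10*c)),"side",pr("side",(-60,py+75*c-10*s,55+75*s+10*c)))
E
```

```text
jaw [ 67.5 -99.5  50. ]
jaw [  67.5 -126.8   50. ]
jaw [  18.6 -127.1   50. ]
-122 top post edge [334.2 211.3] ledge [341.3 212.3] side posttop +y [313.7 213.8] lip -y [314.2 216.3] ledge -y [314.6 221.5] [314.2 219.1]
-118 top post edge [332.9 211.2] ledge [340.1 212.1] side posttop +y [313.6 212.9] lip -y [314.  215.4] ledge -y [314.5 220.6] [314.1 218.2]
-114 top post edge [331.6 211. ] ledge [338.8 212. ] side posttop +y [313.4 212.1] lip -y [313.9 214.5] ledge -y [314.3 219.8] [313.9 217.4]
-128 90 top [340.6 205.1] [339.1 218.3] side [321.1 209.5] [307.2 210.6]
-128 95 top [340.7 205. ] [339.1 218.2] side [321.1 208.2] [307.2 209.3]
-128 100 top [340.7 204.9] [339.2 218.2] side [321.1 206.8] [307.2 207.9]
-132 95 top [342.  205.1] [340.5 218.4] side [321.3 209. ] [307.3 210.1]
1.4 -54 tip top [314.1 208.1] side [311.2 183.1]
1.4 -50 tip top [312.8 208. ] side [311.1 182.3]
1.4 -46 tip top [311.4 207.8] side [311.  181.5]
1.5 -54 tip top [316.7 208.4] side [311.5 184.6]
1.5 -50 tip top [315.3 208.3] side [311.4 183.8]
1.5 -46 tip top [314.  208.1] side [311.2 183. ]
1.6 -54 tip top [319.3 208.7] side [311.8 186.3]
1.6 -50 tip top [317.9 208.6] side [311.6 185.5]
1.6 -46 tip top [316.5 208.4] side [311.5 184.7]
```

Call:
drive_tool:
  increments: "0.0365 -0.0138 -0.002 0 0 0 0.75; 0.0365 -0.0138 -0.002 0 0 0 0.75; 0.0365 -0.0138 -0.002 0 0 0 0.75; 0.0365 -0.0138 -0.002 0 0 0 0.75; 0.0365 -0.0138 -0.002 0 0 0 0.75"
  grip_force: 8

```text
clock: 7.38
tool_pos: [0.4839, -0.0824, 0.1863]
tcp_rot: [-0.0, 0.745, 0.668, 0.0]
force: [1.2, 1.1, -0.6]
opening: 0.0682
```

Call:
drive_tool:
  increments: "0.0365 -0.0138 0 0 0 0 0.75; 0.0365 -0.0138 0 0 0 0 0.75; 0.0365 -0.0138 0 0 0 0 0.75; 0 0 0 0 0 0 0.75; 0 0 0 0 0 0 0.75"

```text
clock: 7.8
tool_pos: [0.4551, 0.0309, 0.1866]
tcp_rot: [-0.0, 0.743, 0.669, 0.0]
force: [-0.6, -0.5, -0.6]
opening: 0.0697
```

```bash
python3 - <<'E'
from h import *
st(); plan(np.array([-60.5,-129,93])/1000,5)
E
```

```text
t 7.80 jig mm [ -60.  -121.   186.6] F jig [-0.55 -0.58 -0.59] open 0.0697 err [ 0.0004 -0.0005  0.0051]
0 [-0.0016 -0.0001  0.0187] [ 0.0001 -0.0001  0.001 ]
1 [-0.0016 -0.0001  0.0187] [ 0.0001 -0.0001  0.001 ]
2 [-0.0016 -0.0001  0.0187] [ 0.0001 -0.0001  0.001 ]
3 [-0.0016 -0.0001  0.0187] [ 0.0001 -0.0001  0.001 ]
4 [-0.0016 -0.0001  0.0187] [ 0.0001 -0.0001  0.001 ]
```

Call:
drive_tool:
  increments: "-0.0016 0 0.0187 0 0 0.001 0.75; -0.0016 0 0.0187 0 0 0.001 0.75; -0.0016 0 0.0187 0 0 0.001 0.75; -0.0016 0 0.0187 0 0 0.001 0.75; -0.0016 0 0.0187 0 0 0.001 0.75"

```text
clock: 8.22
tool_pos: [0.4548, 0.0198, 0.0919]
tcp_rot: [-0.0, 0.747, 0.665, -0.0]
force: [0.1, -0.1, -0.1]
opening: 0.0697
```

```bash
python3 - <<'E'
from h import *
st()
for n in("top","side"):
    p,d=env.get_image(n);cv2.imwrite(f"pics/{n}4.png",p[:,:,::-1]);np.save(n+"4.npy",d)
crop("pics/side4.png","pics/side4d.png",280,165,350,235,10)
E
```

```text
t 8.22 jig mm [ -59.  -132.    91.9] F jig [ 0.07 -0.14 -0.05] open 0.0697 err [-0.0003 -0.0001 -0.0055]
```

View pics/side4d.png

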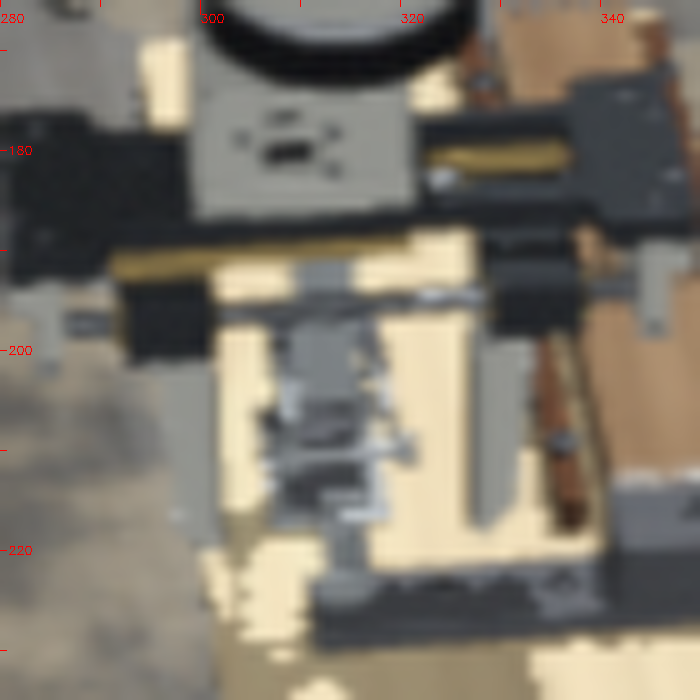

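Call:
drive_tool:
  increments: "0.0025 -0.0012 0 0 0 0 0.5; 0 0 0 0 0 0 0.4; 0 0 0 0 0 0 0.4; 0 0 0 0 0 0 0.3; 0 0 0 0 0 0 0.3"
  grip_force: 8

```text
clock: 8.73
tool_pos: [0.4544, 0.023, 0.0938]
tcp_rot: [0.0, 0.747, 0.665, 0.0]
force: [0.8, -0.5, 0.6]
opening: 0.041
```

```bash
python3 - <<'E'
from h import *
st()
for n in("top","side"):
    p,d=env.get_image(n);cv2.imwrite(f"pics/{n}5.png",p[:,:,::-1]);np.save(n+"5.npy",d)
crop("pics/side5.png","pics/side5d.png",280,165,350,235,10)
E
```

```text
t 8.73 jig mm [ -59.8 -128.8   93.8] F jig [ 0.86 -0.41  0.57] open 0.041 err [ 0.0011 -0.0001 -0.0048]
```

View pics/side5d.png

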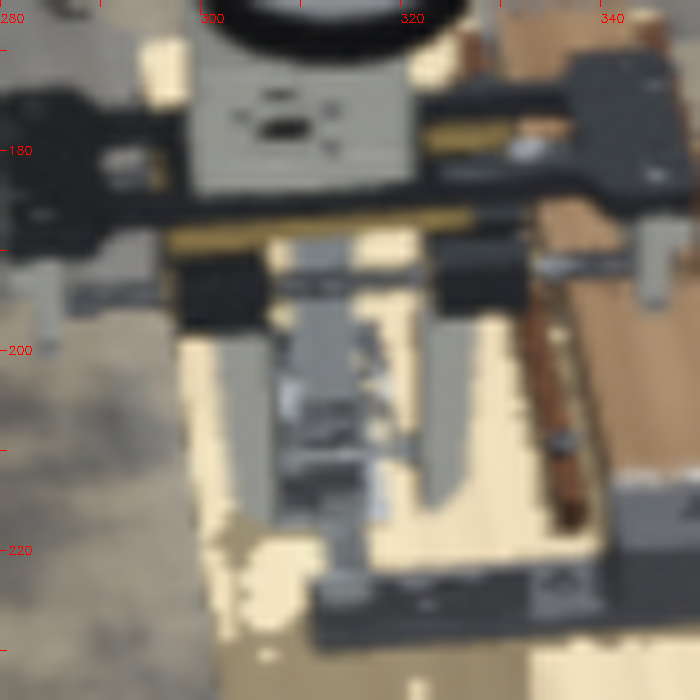

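Call:
drive_tool:
  increments: "0 0 0 0 0 0 0.3; 0 0 0.003 0 0 0 0.3; 0 0 0.005 0 0 0 0.3; 0 0 0.005 0 0 0 0.3; 0 0 0.005 0 0 0 0.3"

```text
clock: 9.25
tool_pos: [0.4542, 0.023, 0.0744]
tcp_rot: [0.0, 0.747, 0.665, 0.0]
force: [4.7, -0.3, 0.2]
opening: 0.0404
```

```bash
python3 - <<'E'
from h import *
st()
for n in("top","side"):
    p,d=env.get_image(n);cv2.imwrite(f"pics/{n}6.png",p[:,:,::-1]);np.save(n+"6.npy",d)
crop("pics/side6.png","pics/side6d.png",280,165,350,235,10)
E
```

```text
t 9.25 jig mm [ -60.  -128.9   74.4] F jig [4.66 0.24 0.22] open 0.0404 err [ 0.0004 -0.0001 -0.005 ]
```

View pics/side6d.png

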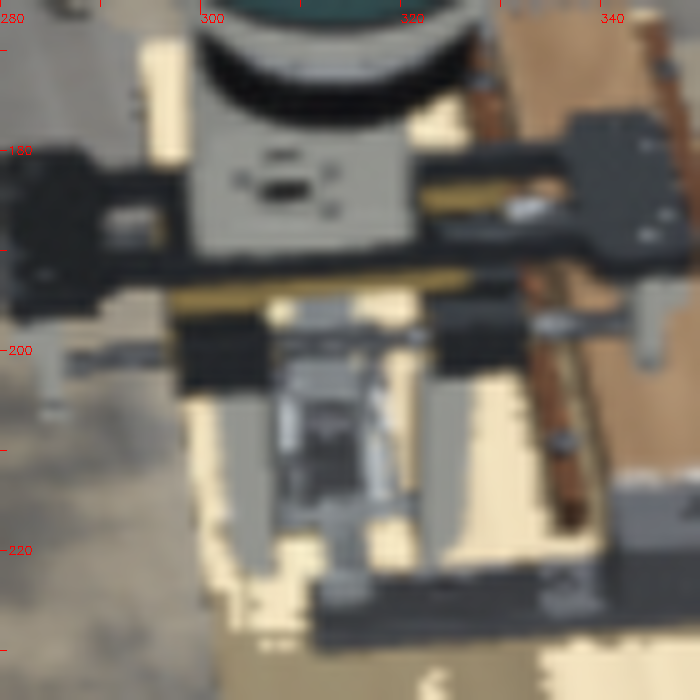

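Call:
drive_tool:
  increments: "0.0005 0.0005 0.002 0 0 0 0.3; 0.0005 0 0.002 0 0 0 0.3; 0 0 0.002 0 0 0 0.3; 0 0 0.002 0 0 0 0.3; 0 0 0.002 0 0 0 0.3"

```text
clock: 9.77
tool_pos: [0.4546, 0.0241, 0.0647]
tcp_rot: [-0.0, 0.747, 0.665, 0.0]
force: [3.6, 0.3, 0.2]
opening: 0.0399
```

Call:
drive_tool:
  increments: "0 0 0.001 0 0 0 0.3; 0 0 0.001 0 0 0 0.3; 0 0 0.001 0 0 0 0.3; 0 0 0.001 0 0 0 0.3; 0 0 0 0 0 0 0.3"

```text
clock: 10.18
tool_pos: [0.4546, 0.0239, 0.0608]
tcp_rot: [-0.0, 0.747, 0.665, -0.0]
force: [4.7, -0.1, 1.2]
opening: 0.0398
```

Call:
drive_tool:
  increments: "0 0 0.001 0 0 0 0.3; 0 0 0.001 0 0 0 0.3; 0 0 0.001 0 0 0 0.3; 0 0 0.001 0 0 0 0.3; 0 0 0 0 0 0 0.3"

```text
clock: 10.6
tool_pos: [0.4546, 0.0239, 0.0568]
tcp_rot: [-0.0, 0.747, 0.665, -0.0]
force: [4.7, -0.2, 0.2]
opening: 0.04
```

```bash
python3 - <<'E'
from h import *
st()
for n in("top","side"):
    p,d=env.get_image(n);cv2.imwrite(f"pics/{n}7.png",p[:,:,::-1]);np.save(n+"7.npy",d)
crop("pics/side7.png","pics/side7d.png",290,195,340,235,14)
E
```

```text
t 10.60 jig mm [ -59.7 -127.9   56.8] F jig [4.72 0.28 0.24] open 0.04 err [-0.0002  0.     -0.005 ]
```

View pics/side7d.png

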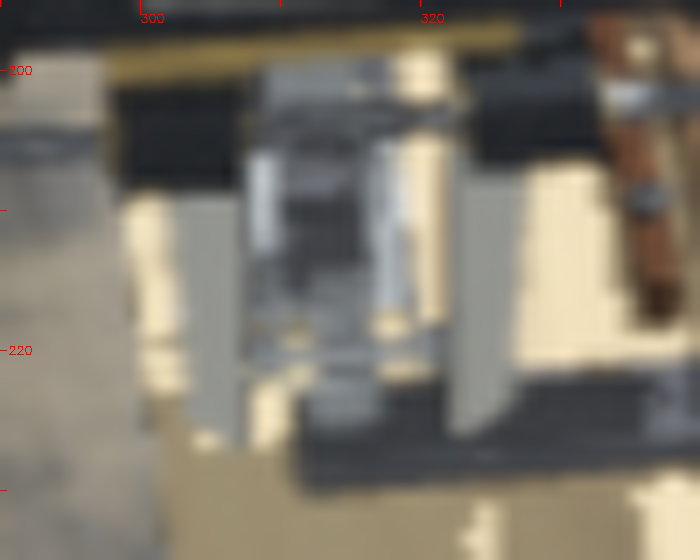

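Call:
drive_tool:
  increments: "0 0 0.0007 0 0 0 0.3; 0 0 0.0007 0 0 0 0.3; 0 0 0.0007 0 0 0 0.3; 0 0 0 0 0 0 0.3; 0 0 0 0 0 0 0.3"

```text
clock: 11.12
tool_pos: [0.4548, 0.024, 0.0553]
tcp_rot: [0.0, 0.747, 0.665, 0.0]
force: [-0.1, -0.6, 5.7]
opening: 0.0403
```

Call:
drive_tool:
  increments: "0 0 -0.0005 0 0 0 0.3; 0.001 0 0 0 0 0 0.3; 0.001 0 0 0 0 0 0.3; 0.001 0 0 0 0 0 0.3; 0.001 0 0 0 0 0 0.3"

```text
clock: 11.53
tool_pos: [0.4552, 0.0277, 0.0554]
tcp_rot: [0.0, 0.747, 0.665, -0.0]
force: [2.7, -4.2, 1.9]
opening: 0.04
```

Call:
drive_tool:
  increments: "0.0005 0 0 0 0 0 0.3; 0.0005 0 0 0 0 0 0.3; 0.0005 0 0 0 0 0 0.3; 0 0 0 0 0 0 0.3; 0 0 0 0 0 0 0.3"

```text
clock: 11.95
tool_pos: [0.4553, 0.0293, 0.0554]
tcp_rot: [0.0, 0.747, 0.665, -0.0]
force: [2.7, -4.4, 2.9]
opening: 0.0397
```

```bash
python3 - <<'E'
from h import *
st()
for n in("top","side"):
    p,d=env.get_image(n);cv2.imwrite(f"pics/{n}8.png",p[:,:,::-1]);np.save(n+"8.npy",d)
crop("pics/side8.png","pics/side8d.png",290,195,340,235,14)
E
```

```text
t 11.95 jig mm [ -59.6 -122.5   55.4] F jig [ 3.14 -4.05  2.89] open 0.0397 err [ 0.0001  0.0005 -0.005 ]
```

View pics/side8d.png

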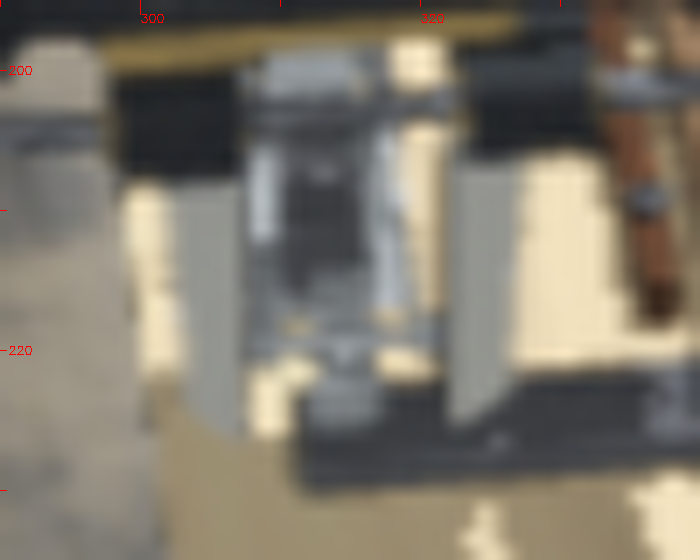

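Call:
drive_tool:
  increments: "0.0006 0 0 0 0 0 0.3; 0.0006 0 0 0 0 0 0.3; 0.0006 0 0 0 0 0 0.3; 0 0 0 0 0 0 0.3; 0 0 0 0 0 0 0.3"

```text
clock: 12.47
tool_pos: [0.4555, 0.0311, 0.0554]
tcp_rot: [0.0, 0.747, 0.665, -0.0]
force: [3.4, -3.9, 0.9]
opening: 0.0395
```

Call:
drive_tool:
  increments: "0.0006 0 0 0 0 0 0.3; 0.0006 0 0 0 0 0 0.3; 0.0006 0 0 0 0 0 0.3; 0 0 0 0 0 0 0.3; 0 0 0 0 0 0 0.3"

```text
clock: 12.88
tool_pos: [0.4557, 0.0325, 0.0553]
tcp_rot: [0.0, 0.747, 0.665, -0.0]
force: [1.9, -8.7, 1.0]
opening: 0.0402
```

Call:
drive_tool:
  increments: "0.0002 0 0 0 0 0 0.3; 0 0 0 0 0 0 0.3; -0.0003 0 0 0 0 0 0.3; 0 0 0 0 0 0 0.3; 0 0 0 0 0 0 0.3"

```text
clock: 13.3
tool_pos: [0.4557, 0.0325, 0.0553]
tcp_rot: [0.0, 0.747, 0.665, -0.0]
force: [3.4, -6.8, 1.4]
opening: 0.0396
```

```bash
python3 - <<'E'
from h import *
st()
for n in("top","side"):
    p,d=env.get_image(n);cv2.imwrite(f"pics/{n}9.png",p[:,:,::-1]);np.save(n+"9.npy",d)
crop("pics/side9.png","pics/side9d.png",290,195,340,235,14)
E
```

```text
t 13.30 jig mm [ -59.6 -119.3   55.3] F jig [ 4.11 -6.4   1.37] open 0.0396 err [-0.      0.0009 -0.0051]
```

View pics/side9d.png

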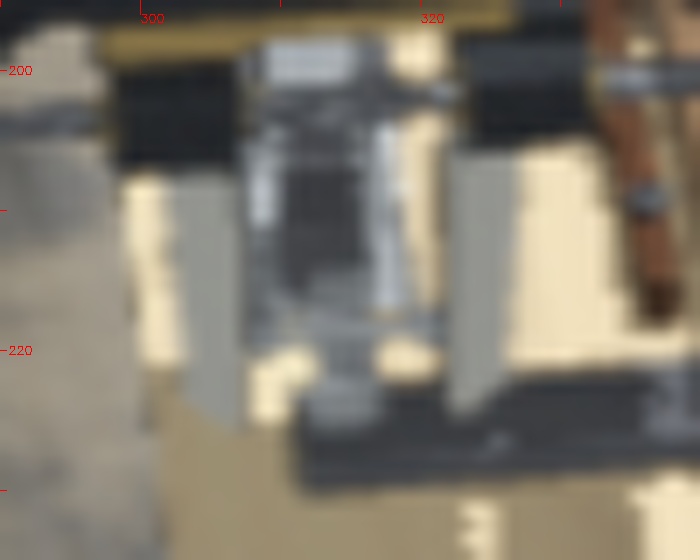

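Call:
drive_tool:
  increments: "0 0 0 0 0 0 0.5; 0 0 0 0 0 0 0.6; 0 0 0 0 0 0 0.65; 0 0 0 0 0 0 0.65; 0 0 -0.003 0 0 0 0.65"

```text
clock: 13.82
tool_pos: [0.4553, 0.033, 0.0579]
tcp_rot: [-0.0, 0.747, 0.665, -0.0]
force: [-0.4, 0.2, 0.5]
opening: 0.0604
```

Call:
drive_tool:
  increments: "0 0 -0.02 0 0 0 0.65; 0 0 -0.03 0 0 0 0.65; 0 0 -0.035 0 0 0 0.65; -0.03 0 -0.025 0 0 0 0.2; -0.04 0 0 0 0 0 0"

```text
clock: 14.23
tool_pos: [0.4492, -0.036, 0.1742]
tcp_rot: [0.002, 0.745, 0.667, 0.002]
force: [0.2, -1.3, 1.3]
opening: 0.0512
```

Call:
drive_tool:
  increments: "-0.04 0 0 0 0 0 0; -0.04 0 0 0 0 0 0; -0.04 0 0 0 0 0 0; 0 0 0 0 0 0 0; 0 0 0 0 0 0 0"

```text
clock: 14.65
tool_pos: [0.4334, -0.1574, 0.1685]
tcp_rot: [-0.0, 0.748, 0.664, -0.0]
force: [-0.1, 0.2, -0.4]
opening: 0.0184
```

```bash
python3 - <<'E'
from h import *
st()
for n in("top","side"):
    p,d=env.get_image(n);cv2.imwrite(f"pics/{n}10.png",p[:,:,::-1]);np.save(n+"10.npy",d)
crop("pics/side10.png","pics/side10d.png",290,180,340,230,12)
crop("pics/top10.png","pics/top10d.png",300,190,350,230,15)
E
```

```text
t 14.65 jig mm [ -60.9 -310.5  168.5] F jig [-0.08  0.18 -0.42] open 0.0184 err [-0.0003 -0.0003 -0.0088]
```

View pics/side10d.png

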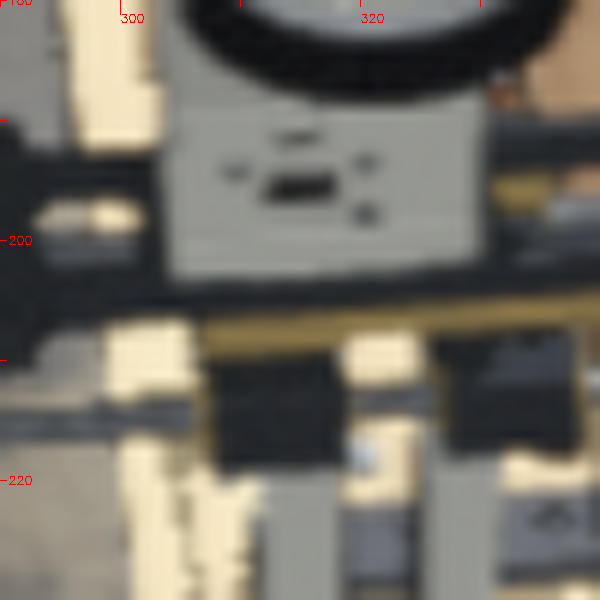

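View pics/top10d.png

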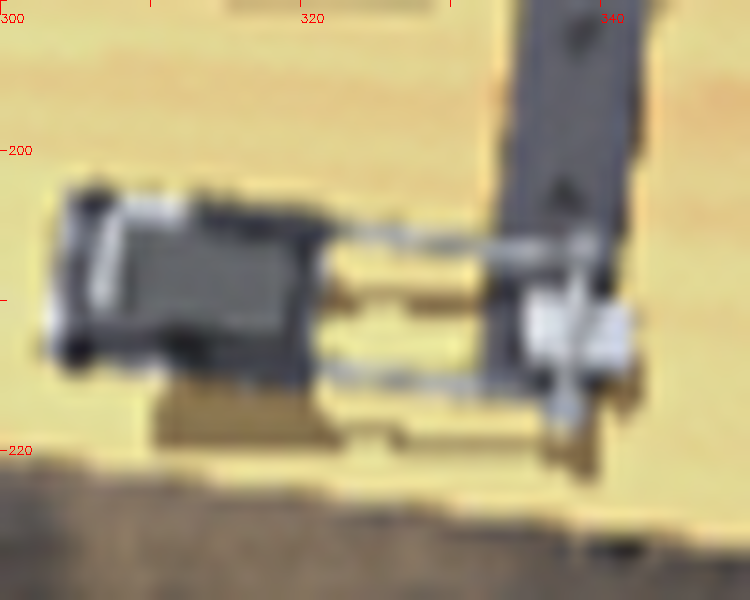

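```bash
python3 - <<'E'
from h import *
for u,v in[(338.8,206.5),(337.6,217.5)]:print((w2j(atz("top",u,v,.055))*1000).round(1))
pr=lambda n,a:np.round(proj(n,j2w(np.array(a)/1000)),1)
for ky in(-122,-120,-118): print(ky,[pr("top",(-60,ky+a,z)) for a,z in((10.5,63),(-1,63),(-12,52))])
for by in(-119,-123,-127): print(by,[pr("top",(x,by,55)) for x in(-80,-40)])
a=cv2.imread("pics/top3.png");b=cv2.imread("pics/top10.png")
f=lambda i:cv2.resize(i[165:222,318:350],None,fx=10,fy=10,interpolation=cv2.INTER_CUBIC)
cv2.imwrite("pics/cmp.png",np.hstack([f(a),f(b)]))
E
```

```text
[ -43.2 -124.    55. ]
[ -77.5 -124.3   55. ]
-122 [array([334.2, 211.3]), array([337.9, 211.8]), array([341.3, 212.3])]
-120 [array([333.6, 211.2]), array([337.3, 211.7]), array([340.7, 212.2])]
-118 [array([332.9, 211.2]), array([336.6, 211.6]), array([340.1, 212.1])]
-119 [array([335.8, 218.1]), array([337.3, 205.3])]
-123 [array([337.1, 218.3]), array([338.6, 205.4])]
-127 [array([338.4, 218.4]), array([339.9, 205.6])]
```

View pics/cmp.png

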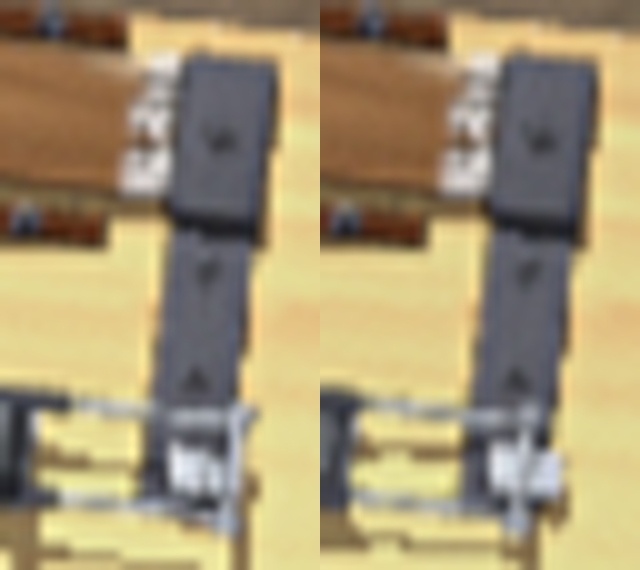

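Call:
drive_tool:
  increments: "0 0.04 -0.01 0 0 0 0; 0 0.04 -0.01 0 0 0 0; 0 0.04 -0.01 0 0 0 0; 0 0.04 -0.01 0 0 0 0; 0 0 0 0 0 0 0"

```text
clock: 15.17
tool_pos: [0.5983, -0.1726, 0.208]
tcp_rot: [-0.0, 0.745, 0.667, 0.0]
force: [0.3, 0.4, -0.0]
opening: 0.0004
```

```bash
python3 - <<'E'
from h import *
st()
for n in("top","side"):
    p,d=env.get_image(n);cv2.imwrite(f"pics/{n}11.png",p[:,:,::-1]);np.save(n+"11.npy",d)
crop("pics/side11.png","pics/side11d.png",295,185,335,230,13)
E
```

```text
t 15.17 jig mm [ 104.7 -307.4  208. ] F jig [ 0.25  0.43 -0.02] open 0.0004 err [-0.0001 -0.0006 -0.0018]
```

View pics/side11d.png

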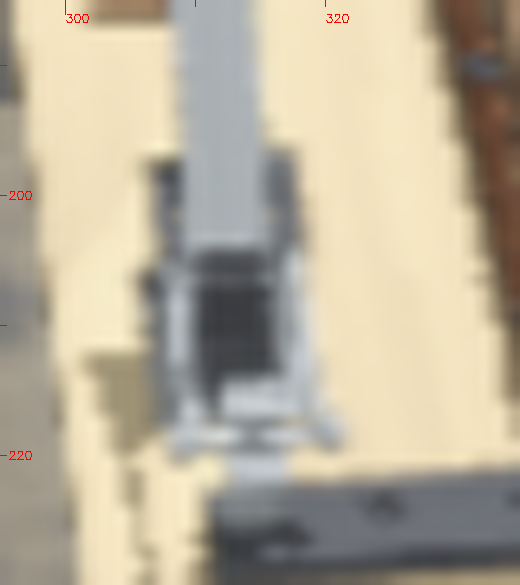

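```bash
python3 - <<'E'
from h import *
crop("pics/side11.png","pics/side11e.png",295,165,335,220,11)
d=np.load("top11.npy")
for u in range(303,324,2): print(u,(w2j(atd("top",u,209,d[209,u]))*1000).round(1))
d=np.load("side11.npy")
for v in range(176,206,3): print(v,(w2j(atd("side",312,v,d[v,312]))*1000).round(1))
E
```

```text
303 [-62.6 -12.3  14.2]
305 [-62.4 -19.7  32.4]
307 [-64.6 -30.2 119.5]
309 [-63.8 -35.9 115.5]
311 [-62.8 -41.5 108.1]
313 [-61.6 -46.9  93.6]
315 [-60.5 -52.5  82.3]
317 [-59.6 -58.4  76.5]
319 [-57.5 -63.7  39.6]
321 [-56.  -69.7  20. ]
323 [-55.  -75.9  12.3]
176 [-39.3 147.4  19.2]
179 [-40.  142.5  10.1]
182 [-55.9 -31.8 120.7]
185 [-56.5 -35.6 112.4]
188 [-56.9 -38.4 103.4]
191 [-57.7 -44.7  96.9]
194 [-58.6 -52.6  91.6]
197 [-59.3 -58.7  85. ]
200 [-59.2 -55.6  71.3]
203 [-59.9 -60.5  63.8]
```

View pics/side11e.png

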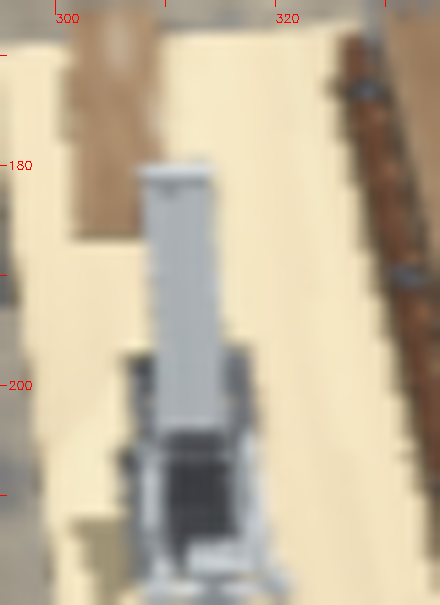

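```bash
python3 - <<'E'
from h import *
st(); plan(np.array([-60,-85,165])/1000,7)
P=np.array([-55,55]);last=None
for th in np.arange(1.15,-0.01,-0.1):
    c,s=np.cos(th),np.sin(th);C=P+62*np.array([c,s])+10*np.array([-s,c])
    t=np.array([C[0]-7.5,C[1]+19]); print(round(th,2),t.round(1), None if last is None else (t-last).round(1)); last=t
E
```

```text
t 15.27 jig mm [ 100.3 -307.7  207.4] F jig [ 0.32  0.15 -0.16] open 0.0007 err [-0.0018 -0.0005 -0.0022]
0 [ 0.0318 -0.023   0.0061] [-0.0003 -0.0001 -0.0003]
1 [ 0.0318 -0.023   0.0061] [-0.0003 -0.0001 -0.0003]
2 [ 0.0318 -0.0229  0.0061] [-0.0003 -0.0001 -0.0003]
3 [ 0.0318 -0.0229  0.0061] [-0.0003 -0.0001 -0.0003]
4 [ 0.0318 -0.0229  0.0061] [-0.0003 -0.0001 -0.0003]
5 [ 0.0318 -0.0229  0.0061] [-0.0003 -0.0001 -0.0003]
6 [ 0.0318 -0.0229  0.0061] [-0.0003 -0.0001 -0.0003]
1.15 [-46.3 134.7] None
1.05 [-40.3 132.8] [ 6.  -1.9]
0.95 [-34.6 130.2] [ 5.8 -2.5]
0.85 [-29.1 127.2] [ 5.5 -3.1]
0.75 [-24.  123.6] [ 5.1 -3.6]
0.65 [-19.2 119.5] [ 4.8 -4.1]
0.55 [-14.9 114.9] [ 4.3 -4.6]
0.45 [-11. 110.] [ 3.8 -5. ]
0.35 [ -7.7 104.7] [ 3.3 -5.3]
0.25 [-4.9 99. ] [ 2.8 -5.6]
0.15 [-2.7 93.2] [ 2.2 -5.9]
0.05 [-1.1 87.1] [ 1.6 -6.1]
```

Call:
drive_tool:
  increments: "0.0318 -0.023 0.003 0 0 0 0; 0.0318 -0.023 0.003 0 0 0 0; 0.0318 -0.023 0.003 0 0 0 0; 0.0318 -0.023 0.003 0 0 0 0; 0.0318 -0.023 0.003 0 0 0 0"
  grip_force: 20

```text
clock: 15.68
tool_pos: [0.4943, -0.0011, 0.1932]
tcp_rot: [0.0, 0.746, 0.666, 0.0]
force: [-0.0, 0.6, 0.1]
opening: 0.0006
```

Call:
drive_tool:
  increments: "0.0318 -0.023 0.005 0 0 0 0; 0.028 -0.023 0.015 0 0 0 0; 0 0 0.015 0 0 0 0; 0 0 0.015 0 0 0 0; 0 0 0 0 0 0 0"

```text
clock: 16.1
tool_pos: [0.4555, 0.0626, 0.1409]
tcp_rot: [-0.001, 0.746, 0.666, -0.001]
force: [-0.9, -0.2, -1.1]
opening: 0.0004
```

```bash
python3 - <<'E'
from h import *
st()
E
```

```text
t 16.10 jig mm [-63.1 -89.4 140.9] F jig [-0.9  -0.28 -1.09] open 0.0004 err [-0.0024  0.0005 -0.0027]
```

Call:
drive_tool:
  increments: "0.01 0.002 0.003 0 0 0 0; 0.01 0.001 0.003 0 0 0 0; 0.009 0 0 0 0 0 0; 0.006 0 0 0 0 0 0; 0.006 0 0.001 0 0 0 0"

```text
clock: 16.52
tool_pos: [0.466, 0.1029, 0.1369]
tcp_rot: [0.0, 0.746, 0.665, 0.0]
force: [-0.4, 0.2, 0.3]
opening: 0.0005
```

Call:
drive_tool:
  increments: "0.004 0 0.001 0 0 0 0; 0.003 0 0.001 0 0 0 0; 0 0 0 0 0 0 0; 0 0 0 0 0 0 0; 0 0 0 0 0 0 0"

```text
clock: 16.93
tool_pos: [0.4665, 0.1088, 0.1344]
tcp_rot: [-0.0, 0.747, 0.665, -0.0]
force: [0.0, -0.1, 0.2]
opening: 0.0007
```

```bash
python3 - <<'E'
from h import *
st()
for n in("top","side"):
    p,d=env.get_image(n);cv2.imwrite(f"pics/{n}12.png",p[:,:,::-1]);np.save(n+"12.npy",d)
crop("pics/side12.png","pics/side12e.png",285,160,345,230,9)
E
```

```text
t 16.93 jig mm [-57.2 -42.3 134.4] F jig [ 0.01 -0.08  0.22] open 0.0007 err [-0.0001  0.0001 -0.0052]
```

View pics/side12e.png

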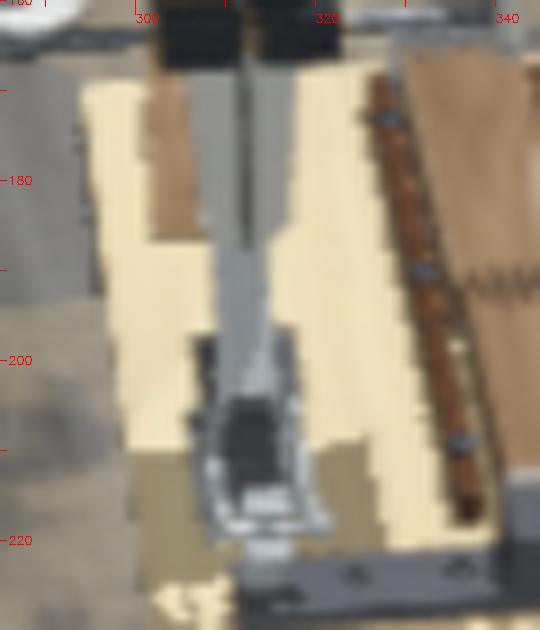

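Call:
drive_tool:
  increments: "0.003 -0.001 0.001 0 0 0 0; 0.003 -0.001 0.001 0 0 0 0; 0.003 0 0.0013 0 0 0 0; 0.003 0 0.0013 0 0 0 0; 0.003 0 0.0015 0 0 0 0"

```text
clock: 17.45
tool_pos: [0.4662, 0.1243, 0.1281]
tcp_rot: [0.0, 0.747, 0.665, -0.0]
force: [-0.6, -3.1, 0.1]
opening: 0.0003
```

Call:
drive_tool:
  increments: "0.0028 0 0.0015 0 0 0 0; 0.0028 0 0.0017 0 0 0 0; 0.0027 0 0.0018 0 0 0 0; 0.0026 0 0.0019 0 0 0 0; 0.0025 0 0.002 0 0 0 0"

```text
clock: 17.87
tool_pos: [0.4678, 0.1377, 0.1192]
tcp_rot: [-0.0, 0.747, 0.665, 0.0]
force: [0.6, -1.7, 2.2]
opening: 0.0005
```

```bash
python3 - <<'E'
from h import *
st()
E
```

```text
t 17.87 jig mm [-59.1 -13.4 119.2] F jig [ 0.83 -1.67  2.18] open 0.0005 err [ 0.    -0.    -0.005]
```

Call:
drive_tool:
  increments: "0.002 0 0.0025 0 0 0 0; 0.0019 0 0.0025 0 0 0 0; 0.0017 0 0.0026 0 0 0 0; 0.0015 0 0.0027 0 0 0 0; 0.0013 0 0.0028 0 0 0 0"

```text
clock: 18.28
tool_pos: [0.4688, 0.1461, 0.1061]
tcp_rot: [-0.0, 0.747, 0.665, 0.0]
force: [0.2, 0.5, 2.2]
opening: 0.0001
```

```bash
python3 - <<'E'
from h import *
st()
for n in("top","side"):
    p,d=env.get_image(n);cv2.imwrite(f"pics/{n}13.png",p[:,:,::-1]);np.save(n+"13.npy",d)
crop("pics/side13.png","pics/side13e.png",285,160,345,230,9)
E
```

```text
t 18.28 jig mm [-59.   -4.9 106.1] F jig [0.17 0.56 2.23] open 0.0001 err [ 0.0001 -0.0005 -0.0049]
```

View pics/side13e.png

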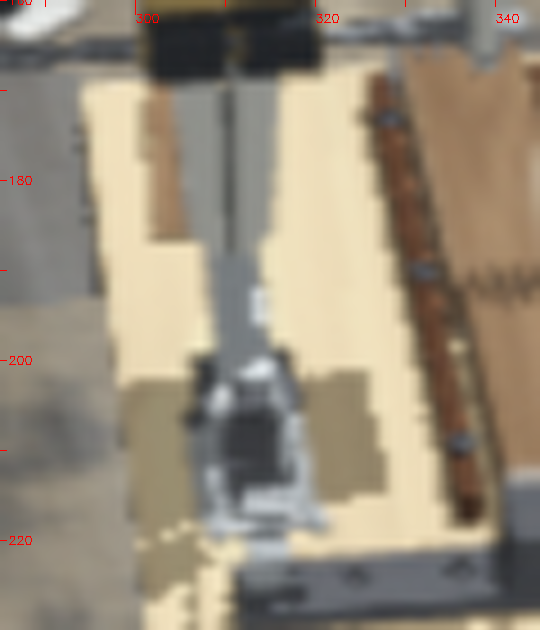

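Call:
drive_tool:
  increments: "0.001 0 0.003 0 0 0 0; 0.0008 0 0.003 0 0 0 0; 0.0007 0 0.003 0 0 0 0; 0.0005 0 0.003 0 0 0 0; 0.0003 0 0.003 0 0 0 0"

```text
clock: 18.8
tool_pos: [0.4691, 0.149, 0.0909]
tcp_rot: [-0.0, 0.747, 0.665, -0.0]
force: [-0.0, 0.4, 0.1]
opening: 0.0004
```

Call:
drive_tool:
  increments: "0 0 0.001 0 0 0 0; 0 0 0.001 0 0 0 0; 0 0 0.001 0 0 0 0; 0 0 0 0 0 0 0; 0 0 0 0 0 0 0"

```text
clock: 19.22
tool_pos: [0.4691, 0.149, 0.0883]
tcp_rot: [0.0, 0.747, 0.665, 0.0]
force: [-0.2, 0.3, 0.2]
opening: 0.0005
```

```bash
python3 - <<'E'
from h import *
st()
for n in("top","side"):
    p,d=env.get_image(n);cv2.imwrite(f"pics/{n}14.png",p[:,:,::-1]);np.save(n+"14.npy",d)
crop("pics/side14.png","pics/side14e.png",285,160,345,230,9)
E
```

```text
t 19.22 jig mm [-59.   -2.   88.3] F jig [-0.18  0.24  0.24] open 0.0005 err [ 0.0001  0.     -0.005 ]
```

View pics/side14e.png

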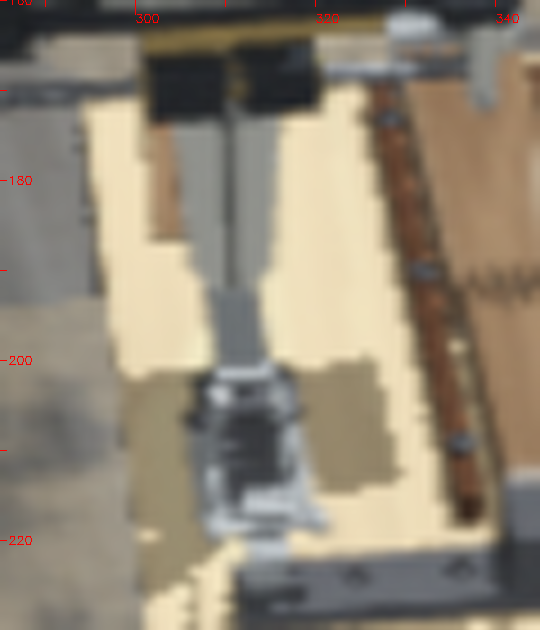

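Call:
drive_tool:
  increments: "0 0 0.001 0 0 0 0; 0 0 0.001 0 0 0 0; 0 0 0.001 0 0 0 0; 0 0 0 0 0 0 0; 0 0 0 0 0 0 0"

```text
clock: 19.73
tool_pos: [0.4691, 0.149, 0.0852]
tcp_rot: [-0.0, 0.747, 0.665, -0.0]
force: [-0.6, -0.0, 0.3]
opening: 0.0001
```

Call:
drive_tool:
  increments: "0 0 0.0006 0 0 0 0; 0 0 0.0006 0 0 0 0; 0 0 0.0004 0 0 0 0; 0 0 0 0 0 0 0; 0 0 0 0 0 0 0"

```text
clock: 20.15
tool_pos: [0.4692, 0.149, 0.0841]
tcp_rot: [0.0, 0.747, 0.665, 0.0]
force: [-1.6, -0.5, 6.5]
opening: 0.0004
```

Call:
drive_tool:
  increments: "0 0 -0.003 0 0 0 0; 0 0 -0.015 0 0 0 0; 0 0 -0.03 0 0 0 0; 0 0 -0.04 0 0 0 0; 0 0 -0.04 0 0 0 0"

```text
clock: 20.57
tool_pos: [0.4685, 0.1488, 0.2127]
tcp_rot: [-0.0, 0.747, 0.665, -0.001]
force: [0.5, 0.4, 0.1]
opening: 0.0003
```

Call:
drive_tool:
  increments: "-0.04 0 -0.02 0 0 0 0; -0.04 0.02 0 0 0 0 0; -0.04 0.03 0 0 0 0 0; -0.04 0.03 0 0 0 0 0; -0.04 0.03 0 0 0 0 0"

```text
clock: 20.98
tool_pos: [0.5426, -0.0371, 0.2308]
tcp_rot: [0.0, 0.747, 0.665, 0.0]
force: [0.1, 1.7, 0.3]
opening: 0.0003
```

Call:
drive_tool:
  increments: "-0.04 0.03 0 0 0 0 0; -0.04 0.03 0 0 0 0 0; -0.04 0.02 0 0 0 0 0; 0 0 0 0 0 0 0; 0 0 0 0 0 0 0"

```text
clock: 21.4
tool_pos: [0.5986, -0.148, 0.2295]
tcp_rot: [-0.001, 0.747, 0.664, -0.0]
force: [-0.3, 1.0, -0.5]
opening: 0.0002
```

```bash
python3 - <<'E'
from h import *
st()
for n in("top","side"):
    p,d=env.get_image(n);cv2.imwrite(f"pics/{n}15.png",p[:,:,::-1]);np.save(n+"15.npy",d)
a=cv2.imread("pics/side15.png")[160:250,285:375];b=cv2.imread("pics/top15.png")[150:230,235:365]
cv2.imwrite("pics/s15c.png",cv2.resize(a,None,fx=6.5,fy=6.5,interpolation=2));cv2.imwrite("pics/t15c.png",cv2.resize(b,None,fx=6,fy=6,interpolation=2))
d=np.load("top15.npy")
for u in range(297,322,3): print(u,(w2j(atd("top",u,207,d[207,u]))*1000).round(1))
E
```

```text
t 21.40 jig mm [ 102.3 -283.   229.5] F jig [-0.36  0.99 -0.49] open 0.0002 err [-0.0014 -0.0002 -0.0076]
297 [-60.1   4.1  60.8]
300 [-59.1  -5.2  62.7]
303 [-58.  -14.4  61.8]
306 [-56.7 -23.4  58.1]
309 [-55.7 -32.7  59.8]
312 [-54.6 -41.9  59.7]
315 [-53.7 -51.2  63.4]
318 [-52.3 -60.3  56.7]
321 [-49.5 -68.8  15.3]
```

View pics/s15c.png

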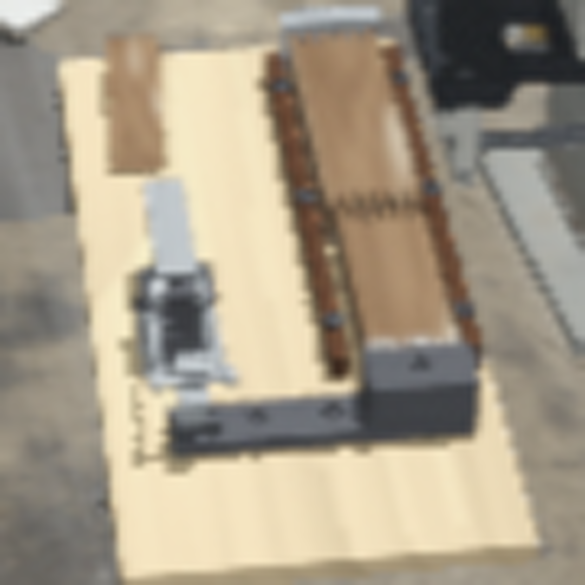

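View pics/t15c.png

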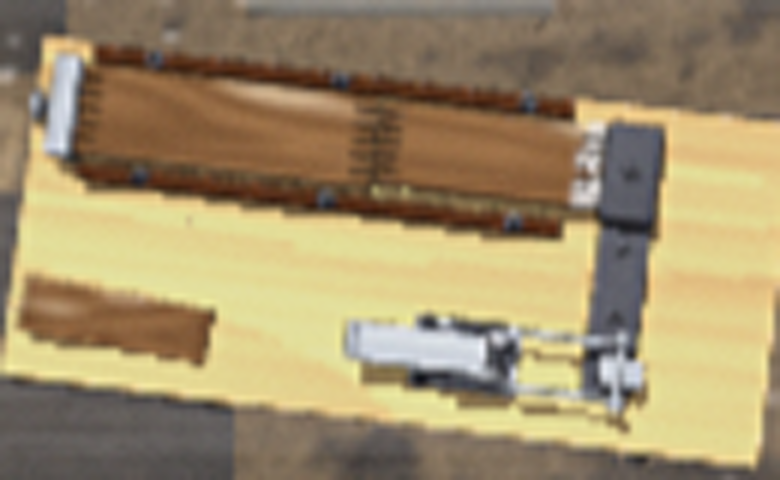

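```bash
python3 -c "
from bench import env
print(env.close_job())"
```

```text
the job is handed in; nothing more can be done
None
```

The blocks are clamped in the jig and the latch is shut. I handed the job in at about 21.5 s of the 64 s allowed.

- **Jaw:** I pushed the jaw from its back face until the force rose from about 5 N to 19 N. That puts roughly 14 N between the blocks, under the 25 N limit, and I then backed off.
- **Loop:** I gripped it by its knobs with 8 N and lowered it onto the ledge, feeling 5.7 N at z 55 mm. I then drew it back until it met the post at under 9 N at the wrist. A side picture showed the bar under the lip before I moved on.
- **Lever:** It went over with 2 to 4 N. Near flat the force fell to zero as it snapped shut. A light press of about 6.5 N met a hard stop at handle height 65 mm, which is flat.
- **Last pictures:** They show the handle flat, the bar in the keeper hook, both joints closed against the stop, the wedge in place on the board, and the gripper clear. The glue pot, bottle and brush were outside the last crops, but the arm never came near them.

Two checks disagreed. The camera put the hooked bar about 4 to 5 mm further towards -y than the arm's own reading. The depth image put the handle at 58 to 63 mm where touch said 65 mm. I relied on touch in both cases. I could not measure the final clamp force, or the force on the keeper, directly.

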